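# Clamp a heat sink in the screw press

## Task

Clamp the converter board while its heat sink bonds: run the loaded tray into the screw press until it meets its stop, wind the crank clockwise until the pressure plate just touches the heat sink, then give it one quarter turn more. Do not go well past that even for a moment, or the chip under the sink cracks; leave it clamped, let go, and leave the other things on the bench where they are.

Things in the scene. Friction and masses are not known exactly. Their poses are not given: they have to be found in the camera images.
- press: Screw press: grey C-shaped casting on a dark base plate 230 x 92 mm on feet. Origin: on the bench straight under the screw; x runs from the open mouth back to the column, z up. Nose: 30 mm radius about the screw, top at z = 179 mm; column at x = 52 to 98 mm. Under the nose hangs the sprung steel pressure plate, 56 x 40 mm, 6 to 13 mm above the sink at the start. The screw stays where it is left.
- board: The work: a green circuit board 72 x 52 x 3 mm with an aluminium finned heat sink 50 x 36 x 30 mm on it, lying loose in the tray between low corner stops (about 2 mm play each way); about 0.2 kg. Origin: centre of its underside, x along its length.
- tray (a joint): Travel of the tray on its rails along the press's x axis, in m: 0 = pulled out (start), 0.065 = home against its stop with the work under the plate. Moves with about 2.5 N of friction.
- tray_knob (a point): The upright black knob of the tray, at the end of its tongue toward the mouth side: 18 mm in diameter, its grip from z = 59 to 92 mm. This point is on its axis at z = 76 mm. With the tray home it is 118 mm in front (-x) of the press origin.
- crank_grip (a point): The upright black handle of the crank, revolving freely on its own pin: 18 mm in diameter, z = 193 to 240 mm. This point is on its axis at z = 218 mm. It circles at 45 mm radius, at constant height, about the vertical line through the press origin; clockwise seen from above lowers the plate 12 mm a turn. It takes about 7 N to move, and more as soon as the plate bears.
- under_plate (a point): Point of the bed under the middle of the pressure plate, at the level of the tray's floor, z = 36 mm. From first touch on, the plate's springs yield and push back in proportion: a quarter turn past first touch presses on the sink with about 120 N and adds about 5 N to the drag at the crank handle.
- reel: Bystander: reel of solder wire with blue flanges standing on end, 58 mm in diameter, 45 mm high. Origin: centre of its underside. Leave it alone.
- loupe: Bystander: black eye loupe, 44 mm in diameter, 36 mm high. Origin: centre of its underside. Leave it alone. To its right stand a low board vise and, beyond it, a tall fixed stereo microscope (y below -0.30 m, from x = 0.46 m back, 0.6 m high): keep the arm clear of it on the way.
- ipa: Bystander: white dispenser bottle with a red spout, 49 mm in diameter, 127 mm high, behind the press. Origin: centre of its underside. Leave it alone. To its left, beside the press, stands a fixed black solder station 105 mm high.

How it is judged:
By the outcome, as a careful person would: the job done as asked, in the order asked, and still so for the second after the job is handed in, with the robot touching nothing.
It also fails if it takes over 72 s, if anything falls off the work surface, if the arm or the gripper's body presses on something with over 40 N, if the wrist force passes 120 N, or if a joint passes its speed limit or range.

## Robot

A 6-joint arm with a two-finger parallel gripper is mounted at the origin on a cart in front of the work surface, level with it; the furniture and walls round the work are solid. World frame = base frame: x ahead of the robot, y to its left, z up, the work surface at z = 0. Lengths are in m, angles in rad, forces in N, time in s.
With the tool pointing down it reaches from about 0.325 to 0.9 m from the base axis. Payload 6.1 kg.
Tool frame: the origin (TCP) lies on the centre line of the jaws, within the pads' length; the fingertips stand 14 mm ahead of it and the grasp point (between the pads) lies 5 mm behind it (ctrl.tip_reach is the distance from the TCP to the fingertips, in m); z points along the fingers, y is the line along which they close (so a half turn about z gives the same grasp; the last joint's range is limited). The gripper opens to 85 mm and grips with 20 to 120 N. Pads are 22 mm wide; open, the fingers measure 114 mm over their backs; the gripper's body (76 mm by 85 mm) begins 54 mm behind the grasp point. The pads swing forward as they close: fully open they stand 13 mm farther back than shut.
Start: joints at [-1.406, 0.22, 1.526, -0, 1.395, -0.126], TCP at [0.179, -0.599, 0.245] pointing down, gripper open.
Joint ranges: [-2.98, 2.98], [-0.91, 2.08], [0.09, 2.57], [-1.24, 4.39], [0.2, 2.65], [-2.68, 2.68]. Speed limits (rad/s): [2.57, 2.57, 3.01, 3.14, 3.14, 3.14].

## Interface

Orientations are given as a unit quaternion [x, y, z, w].
In Python, from rig import ctrl gives the robot as it stands.
- The arm moves only by the shell command python3 -m creep 'ROWS'. ROWS is JSON, a list of rows, each an object with "hand": the opening, from 0 (shut) to 1 (fully open); "delta_pos": the shift along the tool's x, y, z in units of 0.25 m (1.0 is 0.25 m), a list of three; "turn": the turn about the tool's z in units of pi rad (1.0 is pi rad). A call has 1 to 12 rows; each row shifts and turns the commanded pose from where the row before left it, along the tool's axes as they then stand; what a row does not reach is not made up. A row lasts 1/8 s, in which the tool goes at most 62.5 mm and 10.7 degrees, less where a joint would pass 70% of its speed; a pose out of reach is approached as far as the arm can. A call with a number of a shift or a turn outside -1 to 1 is refused whole. A call with a gripper value outside its range is refused whole. The fingers move at their own pace and stop on an object; the grip force is fixed at half the most. Time passes only in rows, so rows that do not move let the fingers close. It gives the time, the measured TCP pose, the force, the opening and the grip force at its end, in the units of the state.
- ctrl.get_obs(): the state, without advancing time (a new reading comes with each control period).
- ctrl.grab_frame(name): name is "scene" or "top" or "wrist"; returns the picture (420x560x3 uint8, red, green, blue); there is no depth.
- ctrl.camera_info(name): a dict with "fx", "fy", "cx", "cy" (pixels), "k1" (the pictures are not rectified: a ray, as slopes to the right and down, at radius r is drawn at 1 + k1 r^2 times it, then the intrinsics apply), "eye" and "rotation" of the camera in the world. Camera axes: x right, y up, looking along -z (the intrinsics and any distortion apply to the point x, -y, -z); pixel columns grow to the right and rows downward; lengths in m; the calibration is good to about 2 mm. A picture is of the moment at which its call begins: read the wrist's pose just before it. camera_info takes no time and is no camera call; for the wrist camera it gives the pose at the moment of the call.
- ctrl.finish_job(): hands the job in; it is judged then, once.
The state is a dict: "time": time; "joint_pos": joint angles; "qvel": joint speeds; "tau": joint torques, N m; "tcp_pos": TCP position; "orientation": TCP orientation; "contact_force": force on the tool from outside, world axes, zero at the start; "moment": the same for the moment, N m; "gripper_width": finger opening in m; "gripper_force": force on a finger pad.
Only numpy, scipy, OpenCV 4.12 (cv2) and the standard library are available. Lean on these libraries where they do the work, as an engineer would, in place of code of your own. Each camera call takes 0.05 s, during which the arm holds its last target. There are 200 camera calls.

## Working session

There is one attempt and no reset: what is moved stays moved. The work goes in short steps, Python scripts to look and compute and a shell command to move; the robot and the scene stay as the last step left them, time stands still between calls to the robot, and variables do not carry over. Pictures are saved under pics/ and viewed, at most 10 in all, crops included, and the job is handed in when it is done.

```bash
ls; mkdir -p pics
cat > h.py <<'E'
import numpy as np, cv2
from rig import ctrl
def grab(n,f):
    i=ctrl.camera_info(n); im=np.ascontiguousarray(ctrl.grab_frame(n)[:,:,::-1]); cv2.imwrite('pics/'+f,im); return im,i
def K(i): return np.array([[i['fx'],0,i['cx']],[0,i['fy'],i['cy']],[0,0,1.]])
def ray(i,u,v):
    s=((u-i['cx'])/i['fx'],(v-i['cy'])/i['fy']); r=np.hypot(*s); q=r
    for _ in range(30): q=r/(1+i['k1']*q*q)
    k=1/(1+i['k1']*q*q); d=np.array([s[0]*k,-s[1]*k,-1.])
    R=np.array(i['rotation']).reshape(3,3); d=R@d; return np.array(i['eye']),d/np.linalg.norm(d)
def onz(i,u,v,z):
    e,d=ray(i,u,v); return e+d*(z-e[2])/d[2]
def two(i1,p1,i2,p2):
    e1,d1=ray(i1,*p1); e2,d2=ray(i2,*p2)
    s=np.linalg.lstsq(np.c_[d1,-d2],e2-e1,rcond=None)[0]
    a=e1+s[0]*d1;b=e2+s[1]*d2; return (a+b)/2,np.linalg.norm(a-b)
def proj(i,P):
    R=np.array(i['rotation']).reshape(3,3); c=R.T@(np.array(P)-np.array(i['eye'])); s=np.array([c[0],-c[1]])/-c[2]
    s=s*(1+i['k1']*(s@s)); return np.array([i['fx']*s[0]+i['cx'],i['fy']*s[1]+i['cy']])
E
python3 - <<'E'
from h import *
for n in('scene','top'):
    im,i=grab(n,n+'0.png'); print(n,i)
print(ctrl.get_obs())
E
```

```text
pics
scene {'fx': 476.73428405515534, 'fy': 476.73428405515534, 'cx': 281.53814954483425, 'cy': 219.40490797241674, 'k1': -0.08884324881371254, 'eye': array([0.15977748, 0.49197793, 0.83055633]), 'rotation': array([-0.12348373,  0.38047106,  0.87216009, -0.28165639])}
top {'fx': 441.6843812840972, 'fy': 441.6843812840972, 'cx': 280.59380873794265, 'cy': 205.2691124570279, 'k1': -0.12586452167848544, 'eye': array([ 0.45365195, -0.11641747,  1.03398819]), 'rotation': array([ 0.04964829, -0.03318221, -0.70273114,  0.70894495])}
{'time': 0.1, 'joint_pos': array([-1.40606859e+00,  2.21165963e-01,  1.52747203e+00, -8.11011960e-06,
        1.39471955e+00, -1.26095472e-01]), 'qvel': array([-0.00128829, -0.0007833 , -0.00335755, -0.00058869, -0.00064495,
       -0.00021412]), 'tau': array([ 5.76671446e-04, -4.98244464e+01, -3.90546799e+01, -6.27983400e-05,
        5.83082510e-03,  7.09078535e-06]), 'tcp_pos': array([ 0.17912449, -0.59824361,  0.2443101 ]), 'orientation': array([ 9.89445859e-01,  1.44900355e-01, -2.10352841e-05, -8.82199557e-04]), 'contact_force': array([ 0.54609239,  0.14210799, -0.46353988]), 'moment': array([-0.04534348, -0.00853582, -0.00570494]), 'gripper_force': 0.0, 'gripper_width': 0.08531698427237831}
```

View pics/scene0.png

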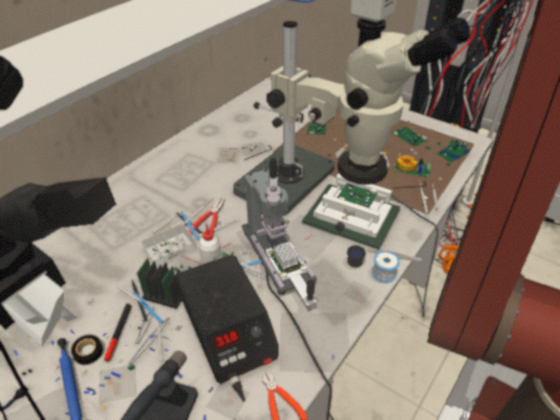

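View pics/top0.png

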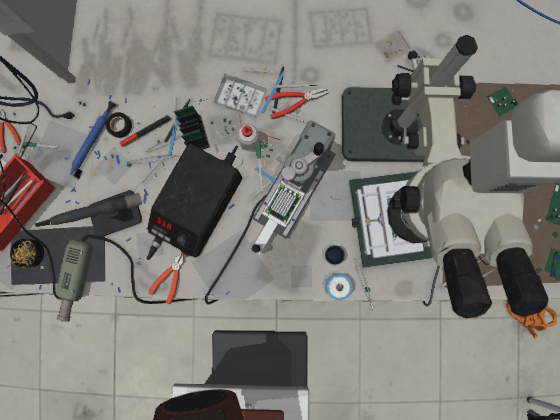

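The top view shows the tray knob at about (258,247), the crank hub at about (299,166) and the grip at about (318,148). In the scene view the knob is near (311,300) and the grip near (273,165). The camera rotation comes as a quaternion, so I'll convert it and look at zoomed crops.

```bash
sed -i "s/np.array(i\['rotation'\]).reshape(3,3)/Rotation.from_quat(i['rotation']).as_matrix()/; 1a from scipy.spatial.transform import Rotation" h.py
python3 - <<'E'
from h import *
a=cv2.imread('pics/top0.png')[110:270,230:350]; b=cv2.imread('pics/scene0.png')[150:310,225:345]
cv2.imwrite('pics/c0.png',cv2.resize(np.hstack([a,b]),None,fx=3.3,fy=3.3,interpolation=cv2.INTER_CUBIC))
t=ctrl.camera_info('top');s=ctrl.camera_info('scene')
print(two(t,(258,247),s,(311,290)),two(t,(318,148),s,(273,165)))
print(onz(t,258,247,.092),onz(t,318,148,.24),onz(t,299,166,.185))
E
```

```text
(array([ 0.47450266, -0.0445919 ,  0.05818347]), np.float64(0.001990375102683496)) (array([ 0.65793445, -0.16613738,  0.2238366 ]), np.float64(0.0002868652274570098))
[ 0.47463956 -0.04664877  0.092     ] [ 0.6537315  -0.16521094  0.24      ] [ 0.63119569 -0.13134572  0.185     ]
```

View pics/c0.png

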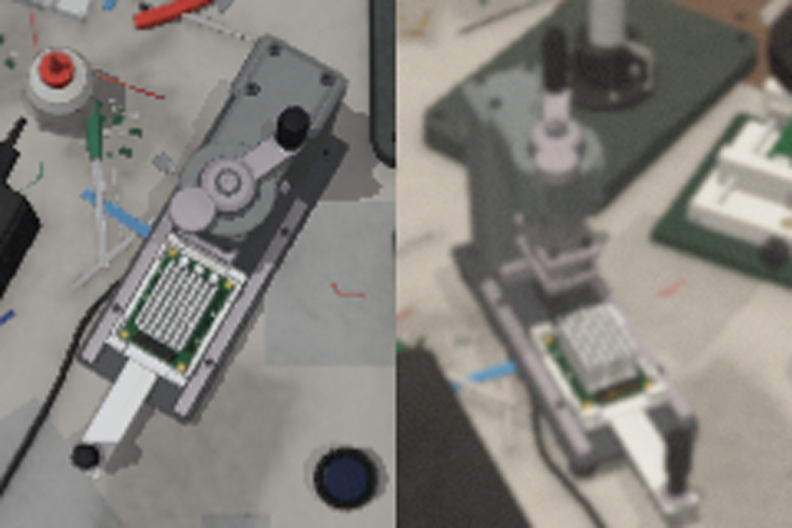

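The crops show the knob top at top(255.5,247.9) / scene(311,278.5), the grip top at top(319,145) / scene(273,159.5), and the hub at top(299.7,165.2) / scene(273.6,190).

Run:
```python
from h import *
t=ctrl.camera_info('top');s=ctrl.camera_info('scene')
k=two(t,(255.5,247.9),s,(311,278.5));g=two(t,(319,145),s,(273,159.5));h=two(t,(299.7,165.2),s,(273.6,189))
print(k,g,h)
kk=onz(t,255.5,247.9,.092);gg=onz(t,319,145,.24);hh=onz(t,299.7,165.2,.2);print(kk,gg,hh)
d=hh-kk;print(np.linalg.norm(d[:2]),np.degrees(np.arctan2(d[1],d[0])));d=gg-hh;print(np.linalg.norm(d[:2]),np.degrees(np.arctan2(d[1],d[0])))
print(Rotation.from_quat(ctrl.get_obs()['orientation']).as_matrix().round(3))
```

```text
(array([ 0.47291596, -0.04165772,  0.09837122]), np.float64(0.0008432462351896482)) (array([ 0.65968174, -0.16754874,  0.23688011]), np.float64(0.0012110166139398893)) (array([ 0.63153565, -0.1323885 ,  0.19257394]), np.float64(0.0007402921221737337))
[ 0.47266828 -0.04134147  0.092     ] [ 0.65942279 -0.16706854  0.24      ] [ 0.62963589 -0.13242083  0.2       ]
0.18147804596856398 -30.124149341563886
0.045691612717877826 -49.314112420417615
[[ 0.958  0.287 -0.   ]
 [ 0.287 -0.958  0.002]
 [ 0.    -0.002 -1.   ]]
```

The geometry checks out: knob to screw is 181.5 mm (183 expected), crank radius is 45.7 mm, and press x points at −30°. Next I'll go above the knob.

```bash
python3 -m creep '[{"hand":1,"delta_pos":[0.147,-0.15,0],"turn":0},{"hand":1,"delta_pos":[0.147,-0.15,0],"turn":0},{"hand":1,"delta_pos":[0.147,-0.15,0],"turn":0},{"hand":1,"delta_pos":[0.147,-0.15,0],"turn":0},{"hand":1,"delta_pos":[0.147,-0.15,0],"turn":0},{"hand":1,"delta_pos":[0.147,-0.15,0],"turn":0},{"hand":1,"delta_pos":[0.147,-0.15,0],"turn":0},{"hand":1,"delta_pos":[0.147,-0.15,0],"turn":0},{"hand":1,"delta_pos":[0.147,-0.15,0],"turn":0},{"hand":1,"delta_pos":[0.147,-0.15,0],"turn":0},{"hand":1,"delta_pos":[0.147,-0.15,0],"turn":0},{"hand":1,"delta_pos":[0.147,-0.15,0],"turn":0}]'
python3 -m creep '[{"hand":1,"delta_pos":[0,0,0],"turn":-0.048},{"hand":1,"delta_pos":[0,0,0],"turn":-0.048},{"hand":1,"delta_pos":[0,0,0],"turn":-0.048},{"hand":1,"delta_pos":[0,0,0],"turn":-0.048},{"hand":1,"delta_pos":[0,0,0],"turn":-0.048},{"hand":1,"delta_pos":[0,0,0],"turn":0},{"hand":1,"delta_pos":[0,0,0],"turn":0}]'
cat >> h.py <<'E'
def goal(P):
    "shift to P in tool axes, units of 0.25 m"
    o=ctrl.get_obs(); R=Rotation.from_quat(o['orientation']).as_matrix(); return (R.T@(np.array(P)-o['tcp_pos'])/.25).round(4)
E
python3 - <<'E'
from h import *
im,i=grab('wrist','w1.png'); print(i)
o=ctrl.get_obs();print(o['tcp_pos'],Rotation.from_quat(o['orientation']).as_matrix().round(3),proj(i,[.4727,-.0413,.092]),proj(i,[.6305,-.1325,.19]),proj(i,[.659,-.167,.24]))
E
```

```text
time: 1.6
tcp_pos: [0.473, -0.0395, 0.2451]
orientation: [0.989, 0.145, -0.0, 0.0]
contact_force: [1.7, -0.7, -0.6]
gripper_width: 0.0852
gripper_force: 0.0
time: 2.48
tcp_pos: [0.4725, -0.0412, 0.2451]
orientation: [0.867, 0.498, -0.0, -0.0]
contact_force: [-0.0, 0.5, -0.7]
gripper_width: 0.0853
gripper_force: 0.0
{'fx': 333.0106808047009, 'fy': 333.0106808047009, 'cx': 278.66278673759325, 'cy': 212.32815039707694, 'k1': -0.06989992434188565, 'eye': array([0.51286091, 0.02670104, 0.37351168]), 'rotation': array([-0.15040322,  0.04057914, -0.25799163,  0.95350539])}
[ 0.47255187 -0.04120847  0.24515152] [[ 0.504  0.864 -0.   ]
 [ 0.864 -0.504  0.   ]
 [-0.    -0.    -1.   ]] [278.14022002 199.22500421] [565.37557069 240.5338028 ] [684.76345609 299.31694484]
```

View pics/w1.png

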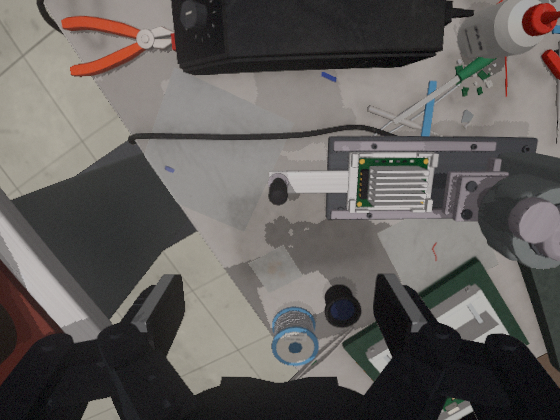

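The wrist view shows the knob top at about (278,196), where (278,199) was predicted, so I'm centred over it. I'll descend and grip.

```bash
python3 -m creep '[{"hand":1,"delta_pos":[0,0,0.15],"turn":0},{"hand":1,"delta_pos":[0.004,0,0.15],"turn":0},{"hand":1,"delta_pos":[0,0,0.15],"turn":0},{"hand":1,"delta_pos":[0,0,0.12],"turn":0},{"hand":1,"delta_pos":[0,0,0.09],"turn":0},{"hand":1,"delta_pos":[0,0,0],"turn":0},{"hand":0,"delta_pos":[0,0,0],"turn":0},{"hand":0,"delta_pos":[0,0,0],"turn":0},{"hand":0,"delta_pos":[0,0,0],"turn":0},{"hand":0,"delta_pos":[0,0,0],"turn":0},{"hand":0,"delta_pos":[0,0,0],"turn":0},{"hand":0,"delta_pos":[0,0,0],"turn":0}]'
```

```text
time: 4.03
tcp_pos: [0.4736, -0.0404, 0.0811]
orientation: [0.867, 0.499, 0.0, 0.0]
contact_force: [-1.6, 0.7, 6.1]
gripper_width: 0.0157
gripper_force: 58.9
```

```bash
python3 -m creep '[{"hand":0,"delta_pos":[0,0.02,0],"turn":0},{"hand":0,"delta_pos":[0,0.03,0],"turn":0},{"hand":0,"delta_pos":[0,0.03,0],"turn":0},{"hand":0,"delta_pos":[0,0.03,0],"turn":0},{"hand":0,"delta_pos":[0,0.03,0],"turn":0},{"hand":0,"delta_pos":[0,0.03,0],"turn":0},{"hand":0,"delta_pos":[0,0.03,0],"turn":0},{"hand":0,"delta_pos":[0,0.02,0],"turn":0}]'
python3 -m creep '[{"hand":0,"delta_pos":[0,0.01,0],"turn":0},{"hand":0,"delta_pos":[0,0.01,0],"turn":0}]'
python3 -m creep '[{"hand":0,"delta_pos":[0,0.008,0],"turn":0},{"hand":0,"delta_pos":[0,0.004,0],"turn":0}]'
python3 -m creep '[{"hand":0,"delta_pos":[0,0.004,0],"turn":0},{"hand":0,"delta_pos":[0,0,0],"turn":0}]'
```

```text
time: 5.03
tcp_pos: [0.5214, -0.0678, 0.0811]
orientation: [0.867, 0.499, 0.001, -0.0]
contact_force: [-2.7, 2.7, 6.6]
gripper_width: 0.0156
gripper_force: 59.0
time: 5.28
tcp_pos: [0.5256, -0.0702, 0.0811]
orientation: [0.867, 0.499, 0.001, 0.0]
contact_force: [-1.8, 3.4, 6.0]
gripper_width: 0.0161
gripper_force: 59.0
time: 5.52
tcp_pos: [0.5282, -0.0716, 0.0811]
orientation: [0.867, 0.499, 0.001, 0.0]
contact_force: [-1.5, 2.0, 5.1]
gripper_width: 0.0159
gripper_force: 59.0
time: 5.78
tcp_pos: [0.5288, -0.072, 0.0811]
orientation: [0.867, 0.499, 0.0, -0.0]
contact_force: [-2.6, 3.2, 6.5]
gripper_width: 0.0157
gripper_force: 59.1
```

```bash
python3 -m creep '[{"hand":0,"delta_pos":[0,0.005,0],"turn":0},{"hand":0,"delta_pos":[0,0,0],"turn":0}]'
python3 -m creep '[{"hand":0,"delta_pos":[0,0.005,0],"turn":0},{"hand":0,"delta_pos":[0,0,0],"turn":0}]'
python3 -m creep '[{"hand":0,"delta_pos":[0,0.005,0],"turn":0},{"hand":0,"delta_pos":[0,0,0],"turn":0}]'
```

```text
time: 6.02
tcp_pos: [0.5288, -0.072, 0.0811]
orientation: [0.867, 0.499, -0.0, -0.001]
contact_force: [-6.8, 5.0, 11.2]
gripper_width: 0.0159
gripper_force: 59.7
time: 6.28
tcp_pos: [0.5289, -0.072, 0.0811]
orientation: [0.867, 0.499, -0.001, -0.002]
contact_force: [-11.4, 7.1, 16.3]
gripper_width: 0.0156
gripper_force: 60.3
time: 6.52
tcp_pos: [0.5289, -0.0721, 0.081]
orientation: [0.867, 0.499, -0.002, -0.004]
contact_force: [-15.9, 9.1, 20.6]
gripper_width: 0.0152
gripper_force: 60.9
```

The tray is at its stop: the TCP has stopped advancing and the force is climbing. I'll relax, open, rise and take a scene and top view.

```bash
python3 -m creep '[{"hand":0,"delta_pos":[0,-0.007,0],"turn":0},{"hand":0,"delta_pos":[0,-0.007,0],"turn":0},{"hand":0,"delta_pos":[0,0,0],"turn":0}]'
python3 -m creep '[{"hand":1,"delta_pos":[0,0,0],"turn":0},{"hand":1,"delta_pos":[0,0,0],"turn":0},{"hand":1,"delta_pos":[0,0,0],"turn":0},{"hand":1,"delta_pos":[0,0,0],"turn":0},{"hand":1,"delta_pos":[0,0,-0.1],"turn":0},{"hand":1,"delta_pos":[0,0,-0.18],"turn":0},{"hand":1,"delta_pos":[0,0,-0.18],"turn":0},{"hand":1,"delta_pos":[0,0,-0.18],"turn":0},{"hand":1,"delta_pos":[0,0,-0.18],"turn":0},{"hand":1,"delta_pos":[0,0,0],"turn":0},{"hand":1,"delta_pos":[0,0,0],"turn":0}]'
python3 - <<'E'
from h import *
w,i=grab('wrist','w2.png'); s,si=grab('scene','s2.png'); t,ti=grab('top','t2.png'); print(i['eye'])
O=np.array([.6305,-.132])
for z,P in((.24,[.659,-.167]),(.076,[.5289,-.072])): print(proj(i,[*P,z]),proj(si,[*P,z]),proj(ti,[*P,z]))
a=s[150:290,215:325];a=cv2.resize(a,None,fx=3.6,fy=3.6,interpolation=cv2.INTER_CUBIC)
b=cv2.resize(w[100:380,260:560],(400,373)); c=np.zeros((504,400,3),np.uint8); c[:373]=b
cv2.imwrite('pics/c2.png',np.hstack([a,c]))
print(goal([.6595,-.167,.301]))
E
```

```text
time: 6.9
tcp_pos: [0.5288, -0.0719, 0.0811]
orientation: [0.867, 0.499, 0.0, -0.0]
contact_force: [-2.9, 3.5, 7.8]
gripper_width: 0.0156
gripper_force: 59.2
time: 8.28
tcp_pos: [0.5285, -0.0726, 0.2848]
orientation: [0.867, 0.499, -0.0, -0.0]
contact_force: [0.3, 0.4, -0.6]
gripper_width: 0.0855
gripper_force: 0.0
[ 0.56864927 -0.00458432  0.41321049]
[538.83431026 272.99467336] [272.80598494 158.46624133] [318.9634912  145.22288578]
[278.06122198 184.03047335] [296.48041808 264.52875986] [270.54661278 222.29674486]
[-0.063  0.645 -0.072]
```

View pics/c2.png

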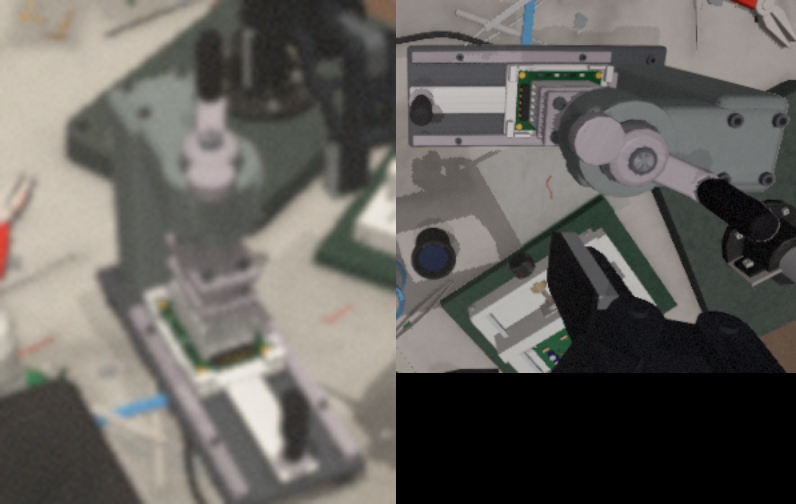

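The tray is home, and the grip top is at about (537,268) in the wrist view, where (539,273) was predicted. In the scene crop the plate still hangs above the sink. I'll go over the grip and take it.

```bash
python3 -m creep '[{"hand":1,"delta_pos":[0,0,-0.05],"turn":0},{"hand":1,"delta_pos":[-0.015,0.161,0],"turn":0},{"hand":1,"delta_pos":[-0.015,0.161,0],"turn":0},{"hand":1,"delta_pos":[-0.014,0.161,0],"turn":0},{"hand":1,"delta_pos":[-0.014,0.162,0],"turn":0},{"hand":1,"delta_pos":[0,0,0],"turn":0},{"hand":1,"delta_pos":[0,0,0],"turn":0}]'
python3 - <<'E'
from h import *
w,i=grab('wrist','w3.png'); print(i['eye'],proj(i,[.66,-.166,.24]),proj(i,[.631,-.132,.193]))
print(goal([.66,-.166,.221]))
E
```

```text
time: 9.3
tcp_pos: [0.6605, -0.1658, 0.2975]
orientation: [0.867, 0.499, -0.0, -0.001]
contact_force: [-1.1, 0.1, 0.1]
gripper_width: 0.0855
gripper_force: 0.0
[ 0.7007519  -0.09786554  0.42597338] [277.09486547 242.60116953] [219.43342142 198.17392856]
[-2.500e-03 -3.000e-04  3.081e-01]
```

View pics/w3.png

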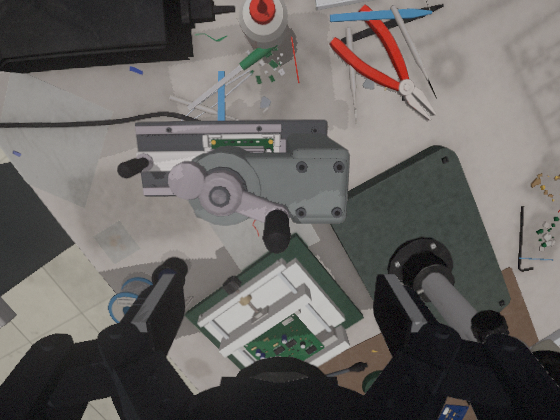

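The grip top is at (277,243), exactly where predicted. I'll descend and close on it.

```bash
python3 -m creep '[{"hand":1,"delta_pos":[0,0,0.1],"turn":0},{"hand":1,"delta_pos":[0,0,0.1],"turn":0},{"hand":1,"delta_pos":[0,0,0.108],"turn":0},{"hand":1,"delta_pos":[0,0,0],"turn":0},{"hand":0,"delta_pos":[0,0,0],"turn":0},{"hand":0,"delta_pos":[0,0,0],"turn":0},{"hand":0,"delta_pos":[0,0,0],"turn":0},{"hand":0,"delta_pos":[0,0,0],"turn":0},{"hand":0,"delta_pos":[0,0,0],"turn":0},{"hand":0,"delta_pos":[0,0,0],"turn":0}]'
python3 - <<'E'
from h import *
o=ctrl.get_obs(); R=Rotation.from_quat(o['orientation']).as_matrix(); print(o['tcp_pos'],o['contact_force'])
th=-49.5
f=lambda a:.045*np.array([np.cos(np.radians(a)),np.sin(np.radians(a)),0])
for k in range(60):
    a=th-6*k; print(f'{a:.1f}',(R.T@(f(a-6)-f(a))/.25)[:2].round(4),end=' | ')
E
```

```text
time: 10.6
tcp_pos: [0.6597, -0.1649, 0.2221]
orientation: [0.867, 0.499, -0.001, -0.002]
contact_force: [-8.3, 5.3, 8.1]
gripper_width: 0.0161
gripper_force: 59.3
[ 0.65968689 -0.16491749  0.22213239] [-8.34606764  5.27188282  8.05302019]
-49.5 [-0.0174 -0.0072] | -55.5 [-0.0166 -0.009 ] | -61.5 [-0.0155 -0.0106] | -67.5 [-0.0144 -0.0122] | -73.5 [-0.013  -0.0136] | -79.5 [-0.0115 -0.0149] | -85.5 [-0.0099 -0.016 ] | -91.5 [-0.0081 -0.017 ] | -97.5 [-0.0063 -0.0177] | -103.5 [-0.0044 -0.0183] | -109.5 [-0.0025 -0.0187] | -115.5 [-0.0005 -0.0188] | -121.5 [ 0.0014 -0.0188] | -127.5 [ 0.0034 -0.0185] | -133.5 [ 0.0053 -0.0181] | -139.5 [ 0.0072 -0.0174] | -145.5 [ 0.009  -0.0166] | -151.5 [ 0.0106 -0.0155] | -157.5 [ 0.0122 -0.0144] | -163.5 [ 0.0136 -0.013 ] | -169.5 [ 0.0149 -0.0115] | -175.5 [ 0.016  -0.0099] | -181.5 [ 0.017  -0.0081] | -187.5 [ 0.0177 -0.0063] | -193.5 [ 0.0183 -0.0044] | -199.5 [ 0.0187 -0.0025] | -205.5 [ 0.0188 -0.0005] | -211.5 [0.0188 0.0014] | -217.5 [0.0185 0.0034] | -223.5 [0.0181 0.0053] | -229.5 [0.0174 0.0072] | -235.5 [0.0166 0.009 ] | -241.5 [0.0155 0.0106] | -247.5 [0.0144 0.0122] | -253.5 [0.013  0.0136] | -259.5 [0.0115 0.0149] | -265.5 [0.0099 0.016 ] | -271.5 [0.0081 0.017 ] | -277.5 [0.0063 0.0177] | -283.5 [0.0044 0.0183] | -289.5 [0.0025 0.0187] | -295.5 [0.0005 0.0188] | -301.5 [-0.0014  0.0188] | -307.5 [-0.0034  0.0185] | -313.5 [-0.0053  0.0181] | -319.5 [-0.0072  0.0174] | -325.5 [-0.009   0.0166] | -331.5 [-0.0106  0.0155] | -337.5 [-0.0122  0.0144] | -343.5 [-0.0136  0.013 ] | -349.5 [-0.0149  0.0115] | -355.5 [-0.016   0.0099] | -361.5 [-0.017   0.0081] | -367.5 [-0.0177  0.0063] | -373.5 [-0.0183  0.0044] | -379.5 [-0.0187  0.0025] | -385.5 [-0.0188  0.0005] | -391.5 [-0.0188 -0.0014] | -397.5 [-0.0185 -0.0034] | -403.5 [-0.0181 -0.0053] |
```

```bash
(python3 -m creep '[{"hand":0,"delta_pos":[-0.017,-0.015,0],"turn":0},{"hand":0,"delta_pos":[-0.017,-0.009,0],"turn":0},{"hand":0,"delta_pos":[-0.0155,-0.0106,0],"turn":0},{"hand":0,"delta_pos":[-0.0144,-0.0122,0],"turn":0}]'
python3 -m creep '[{"hand":0,"delta_pos":[-0.013,-0.0136,0],"turn":0},{"hand":0,"delta_pos":[-0.0115,-0.0149,0],"turn":0},{"hand":0,"delta_pos":[-0.0099,-0.016,0],"turn":0}]'
python3 -m creep '[{"hand":0,"delta_pos":[-0.0081,-0.017,0],"turn":0},{"hand":0,"delta_pos":[-0.0063,-0.0177,0],"turn":0},{"hand":0,"delta_pos":[-0.0044,-0.0183,0],"turn":0}]') | tee -a log
cat > an.py <<'E'
from h import *; import re
L=open('log').read()
P=np.array([eval(x) for x in re.findall(r'tcp_pos: (.*)',L)]);F=np.array([eval(x) for x in re.findall(r'contact_force: (.*)',L)])
def res(c): return np.hypot(*(P[:,:2]-c[:2]).T)-.045
from scipy.optimize import least_squares
c=least_squares(lambda c:np.r_[res(c),.3*(c-[.6307,-.1318])],[.6307,-.1318]).x
d=P[:,:2]-c; th=np.degrees(np.unwrap(np.arctan2(d[:,1],d[:,0]))); u=d/np.hypot(*d.T)[:,None]
print('c',c,'res mm',(res(c)*1e3).round(1))
for a,f,n in zip(th,F,u): print(f"{a:.1f} drag {f[1]*n[0]-f[0]*n[1]:.1f} rad {f[:2]@n:.1f} z {f[2]:.1f}")
E
python3 an.py
```

```text
time: 11.1
tcp_pos: [0.6446, -0.1724, 0.2222]
orientation: [0.866, 0.499, 0.003, 0.0]
contact_force: [6.1, 6.9, 1.7]
gripper_width: 0.0159
gripper_force: 58.8
time: 11.48
tcp_pos: [0.631, -0.1742, 0.2223]
orientation: [0.866, 0.499, 0.003, 0.001]
contact_force: [7.0, 6.1, 2.5]
gripper_width: 0.0163
gripper_force: 58.7
time: 11.85
tcp_pos: [0.6175, -0.1719, 0.2223]
orientation: [0.866, 0.499, 0.003, 0.001]
contact_force: [8.6, 5.4, 0.4]
gripper_width: 0.0165
gripper_force: 58.6
c [ 0.63147164 -0.12930729] res mm [ 0.  -0.1 -0.2]
-73.1 drag 7.8 rad -4.8 z 1.7
-90.6 drag 6.9 rad -6.2 z 2.5
-108.2 drag 6.5 rad -7.8 z 0.4
```

```bash
(python3 -m creep '[{"hand":0,"delta_pos":[0.003,-0.0187,0],"turn":0},{"hand":0,"delta_pos":[0.001,-0.0188,0],"turn":0},{"hand":0,"delta_pos":[0.0014,-0.0188,0],"turn":0}]'
python3 -m creep '[{"hand":0,"delta_pos":[0.0034,-0.0185,0],"turn":0},{"hand":0,"delta_pos":[0.0053,-0.0181,0],"turn":0},{"hand":0,"delta_pos":[0.0072,-0.0174,0],"turn":0}]'
python3 -m creep '[{"hand":0,"delta_pos":[0.009,-0.0166,0],"turn":0},{"hand":0,"delta_pos":[0.0106,-0.0155,0],"turn":0},{"hand":0,"delta_pos":[0.0122,-0.0144,0],"turn":0}]'
python3 -m creep '[{"hand":0,"delta_pos":[0.0136,-0.013,0],"turn":0},{"hand":0,"delta_pos":[0.0149,-0.0115,0],"turn":0},{"hand":0,"delta_pos":[0.016,-0.0099,0],"turn":0}]') >> log; python3 an.py
```

```text
c [ 0.63200971 -0.12925962] res mm [-0.1 -0.   0.  -0.1 -0.1 -0.   0. ]
-73.7 drag 7.8 rad -4.9 z 1.7
-91.3 drag 6.9 rad -6.3 z 2.5
-108.8 drag 6.4 rad -7.9 z 0.4
-125.9 drag 7.1 rad -2.3 z 0.3
-143.5 drag 5.9 rad -2.8 z -0.4
-161.0 drag 6.5 rad -3.5 z -0.1
-178.5 drag 6.6 rad -1.6 z 1.6
```

```bash
(python3 -m creep '[{"hand":0,"delta_pos":[0.017,-0.0081,0],"turn":0},{"hand":0,"delta_pos":[0.0177,-0.0063,0],"turn":0},{"hand":0,"delta_pos":[0.0183,-0.0044,0],"turn":0}]'
python3 -m creep '[{"hand":0,"delta_pos":[0.0187,-0.0025,0],"turn":0},{"hand":0,"delta_pos":[0.0188,-0.0005,0],"turn":0},{"hand":0,"delta_pos":[0.0188,0.0014,0],"turn":0}]'
python3 -m creep '[{"hand":0,"delta_pos":[0.0185,0.0034,0],"turn":0},{"hand":0,"delta_pos":[0.0181,0.0053,0],"turn":0}]'
python3 -m creep '[{"hand":0,"delta_pos":[0.0174,0.0072,0],"turn":0},{"hand":0,"delta_pos":[0.0166,0.009,0],"turn":0}]'
python3 -m creep '[{"hand":0,"delta_pos":[0.0155,0.0106,0],"turn":0},{"hand":0,"delta_pos":[0.0144,0.0122,0],"turn":0}]') >> log; python3 an.py|tail -7
python3 - <<'E'
from h import *
s,i=grab('scene','s4.png'); o=cv2.imread('pics/s2.png')
f=lambda a:cv2.resize(a[195:265,235:300],None,fx=6,fy=6,interpolation=cv2.INTER_CUBIC)
cv2.imwrite('pics/c4.png',np.hstack([f(o),f(s)]))
E
```

```text
-160.9 drag 6.5 rad -3.5 z -0.1
-178.5 drag 6.6 rad -1.6 z 1.6
-196.3 drag 6.3 rad -0.4 z 4.0
-214.4 drag 7.5 rad 1.2 z 6.3
-226.6 drag 7.0 rad 2.1 z 6.1
-238.9 drag 7.6 rad 2.3 z 6.6
-251.0 drag 7.2 rad 1.7 z 6.9
```

View pics/c4.png

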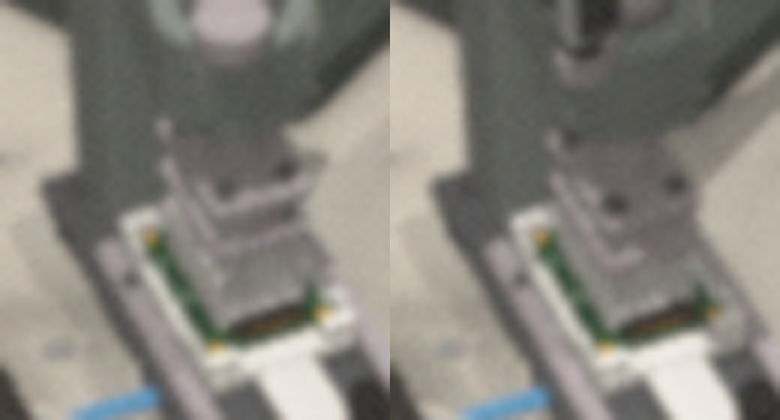

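The crops show the plate's front edge about 20 zoomed px lower than before. A gap to the sink edge (about y 250) remains, and drag is still at its base level of about 7 N, so I'll keep winding.

```bash
(python3 -m creep '[{"hand":0,"delta_pos":[0.013,0.0136,0],"turn":0},{"hand":0,"delta_pos":[0.0115,0.0149,0],"turn":0}]'
python3 -m creep '[{"hand":0,"delta_pos":[0.0099,0.016,0],"turn":0},{"hand":0,"delta_pos":[0.0081,0.017,0],"turn":0}]'
python3 -m creep '[{"hand":0,"delta_pos":[0.0063,0.0177,0],"turn":0},{"hand":0,"delta_pos":[0.0044,0.0183,0],"turn":0}]'
python3 -m creep '[{"hand":0,"delta_pos":[0.0025,0.0187,0],"turn":0},{"hand":0,"delta_pos":[0.0005,0.0188,0],"turn":0}]') >> log; python3 an.py|tail -8
```

```text
-214.3 drag 7.5 rad 1.2 z 6.3
-226.5 drag 7.0 rad 2.1 z 6.1
-238.9 drag 7.6 rad 2.4 z 6.6
-251.0 drag 7.2 rad 1.8 z 6.9
-263.1 drag 6.8 rad 1.4 z 7.5
-275.2 drag 6.7 rad 1.5 z 8.5
-287.3 drag 6.7 rad 1.6 z 7.5
-299.0 drag 7.4 rad 1.6 z 7.5
```

```bash
(python3 -m creep '[{"hand":0,"delta_pos":[-0.0014,0.0188,0],"turn":0},{"hand":0,"delta_pos":[-0.0034,0.0185,0],"turn":0}]'
python3 -m creep '[{"hand":0,"delta_pos":[-0.0053,0.0181,0],"turn":0},{"hand":0,"delta_pos":[-0.0072,0.0174,0],"turn":0}]'
python3 -m creep '[{"hand":0,"delta_pos":[-0.009,0.0166,0],"turn":0},{"hand":0,"delta_pos":[-0.0106,0.0155,0],"turn":0}]'
python3 -m creep '[{"hand":0,"delta_pos":[-0.0122,0.0144,0],"turn":0},{"hand":0,"delta_pos":[-0.0136,0.013,0],"turn":0}]') >> log; python3 an.py|tail -5
```

```text
-299.0 drag 7.4 rad 1.6 z 7.5
-310.7 drag 8.3 rad 1.3 z 7.8
-322.4 drag 9.1 rad 1.4 z 6.5
-334.1 drag 10.1 rad 2.0 z 6.2
-345.7 drag 10.3 rad 0.9 z 5.7
```

Run:
```python
from h import *
s,i=grab('scene','s5.png'); o=cv2.imread('pics/s4.png')
f=lambda a:cv2.resize(a[195:265,235:300],None,fx=6,fy=6,interpolation=cv2.INTER_CUBIC)
cv2.imwrite('pics/c5.png',np.hstack([f(o),f(s)]))
```

```text
(no output)
```

View pics/c5.png

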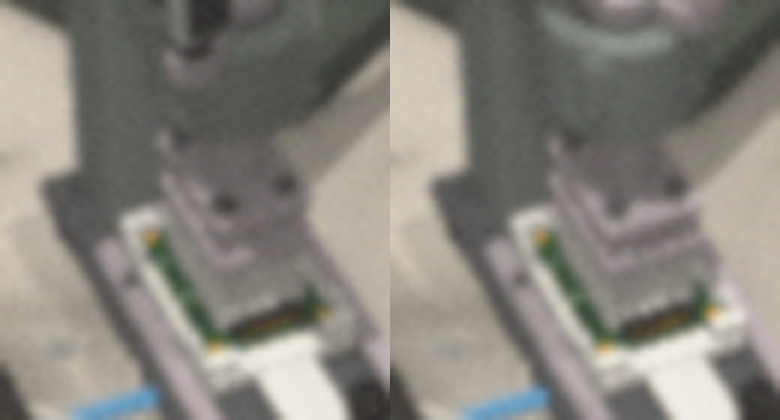

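The plate's bolts moved only about 5 zoomed px over the last 95° (about 10 expected for free travel). That agrees with the drag rise, so contact was made near −290° to −300°. I'll fit the hinge in the drag and check it against the plate's motion in the images.

```bash
cat >> an.py <<'E'
y=np.array([f[1]*n[0]-f[0]*n[1] for f,n in zip(F,u)])
for s in (None,.05,.0556,.062):
    m=lambda p:p[0]+(s or p[2])*np.maximum(0,p[1]-th)
    r=least_squares(lambda p:m(p)-y,[7,-295,.055]); print('hinge',s,r.x.round(3),'rms',np.sqrt(np.mean(r.fun**2)).round(2))
E
python3 an.py|grep hinge
python3 - <<'E'
from h import *
g=[cv2.imread(f'pics/s{k}.png',0).astype(np.float32) for k in(2,4,5)]
i=ctrl.camera_info('scene')
for z in(.08,.09): print('px/mm',(proj(i,[.631,-.132,z])-proj(i,[.631,-.132,z+.001])).round(3))
for nm,(x,yy,w,h) in dict(bolt1=(266,223,13,12),bolt2=(277,220,11,11),fixed=(255,245,40,18)).items():
    T=g[1][yy:yy+h,x:x+w]
    for k in(0,2):
        r=cv2.matchTemplate(g[k][yy-8:yy+h+8,x-4:x+w+4],T,cv2.TM_CCOEFF_NORMED); _,v,_,p=cv2.minMaxLoc(r)
        c=r[:,p[0]]; d=0
        if 0<p[1]<len(c)-1: d=.5*(c[p[1]-1]-c[p[1]+1])/(c[p[1]-1]-2*c[p[1]]+c[p[1]+1])
        print(nm,k,round(v,2),p[0]-4,round(p[1]+d-8,2))
E
```

```text
hinge None [ 6.86500e+00 -2.88628e+02  6.50000e-02] rms 0.43
hinge 0.05 [ 6.8780e+00 -2.8089e+02  5.5000e-02] rms 0.46
hinge 0.0556 [ 6.87800e+00 -2.84481e+02  5.50000e-02] rms 0.44
hinge 0.062 [ 6.86900e+00 -2.87291e+02  5.50000e-02] rms 0.43
px/mm [0.005 0.318]
px/mm [0.005 0.322]
bolt1 0 0.66 -4 -8
bolt1 2 0.65 -4 -5.22
bolt2 0 0.79 1 -2.54
bolt2 2 0.82 -1 -1.91
fixed 0 0.96 0 0.02
fixed 2 0.96 0 0.01
```

Touch comes out at about −287°, so the target is about −377°. I'll make two more small steps and refit.

```bash
(python3 -m creep '[{"hand":0,"delta_pos":[-0.0149,0.0115,0],"turn":0}]'
python3 -m creep '[{"hand":0,"delta_pos":[-0.016,0.0099,0],"turn":0}]'
python3 -m creep '[{"hand":0,"delta_pos":[-0.017,0.0081,0],"turn":0}]') >> log; python3 an.py|tail -8
```

```text
-345.7 drag 10.3 rad 0.9 z 5.7
-351.3 drag 11.0 rad 1.2 z 5.3
-357.3 drag 10.8 rad 2.5 z 4.2
-363.3 drag 11.5 rad 1.9 z 4.1
hinge None [ 6.86700e+00 -2.87297e+02  6.10000e-02] rms 0.41
hinge 0.05 [ 6.87800e+00 -2.78055e+02  5.50000e-02] rms 0.46
hinge 0.0556 [ 6.87800e+00 -2.83299e+02  5.50000e-02] rms 0.43
hinge 0.062 [ 6.86500e+00 -2.87604e+02  5.50000e-02] rms 0.41
```

```bash
(python3 -m creep '[{"hand":0,"delta_pos":[-0.0177,0.0063,0],"turn":0}]'
python3 -m creep '[{"hand":0,"delta_pos":[-0.0183,0.0044,0],"turn":0}]') >> log; python3 an.py|tail -6; cp log log2
(python3 -m creep '[{"hand":0,"delta_pos":[0.007,-0.001,0],"turn":0},{"hand":0,"delta_pos":[0,0,0],"turn":0}]') >> log; python3 an.py|tail -5|head -1
```

```text
-369.2 drag 12.6 rad 1.9 z 3.1
-375.0 drag 11.7 rad 2.4 z 3.8
hinge None [ 6.86800e+00 -2.87305e+02  6.20000e-02] rms 0.43
hinge 0.05 [ 6.8790e+00 -2.7599e+02  5.5000e-02] rms 0.49
hinge 0.0556 [ 6.87900e+00 -2.82212e+02  5.50000e-02] rms 0.45
hinge 0.062 [ 6.86500e+00 -2.87459e+02  5.50000e-02] rms 0.43
-375.7 drag 5.8 rad 1.1 z 3.2
```

That is 90° past touch. I'll open, rise clear and check.

```bash
python3 -m creep '[{"hand":1,"delta_pos":[0,0,0],"turn":0},{"hand":1,"delta_pos":[0,0,0],"turn":0},{"hand":1,"delta_pos":[0,0,0],"turn":0},{"hand":1,"delta_pos":[0,0,0],"turn":0},{"hand":1,"delta_pos":[0,0,-0.08],"turn":0},{"hand":1,"delta_pos":[0,0,-0.16],"turn":0},{"hand":1,"delta_pos":[0,0,-0.16],"turn":0},{"hand":1,"delta_pos":[0,0,-0.1],"turn":0},{"hand":1,"delta_pos":[0,0,0],"turn":0},{"hand":1,"delta_pos":[0,0,0],"turn":0}]'
python3 - <<'E'
from h import *
w,i=grab('wrist','w6.png'); s,_=grab('scene','s6.png')
cv2.imwrite('pics/c6.png',np.hstack([cv2.resize(w,(400,300)),cv2.resize(s[130:310,180:420],(400,300))]))
c=np.array([.631,-.131])
for a in(-370,-376,-382): print(a,proj(i,[*(c+.045*np.array([np.cos(np.radians(a)),np.sin(np.radians(a))])),.24])*400/560)
E
```

```text
time: 19.08
tcp_pos: [0.6736, -0.1427, 0.3451]
orientation: [0.867, 0.499, -0.0, -0.0]
contact_force: [-0.2, -0.0, 0.4]
gripper_width: 0.0854
gripper_force: 0.0
-370 [197.96341777 150.94333848]
-376 [199.30680943 155.07973784]
-382 [200.17620631 159.27800683]
```

View pics/c6.png

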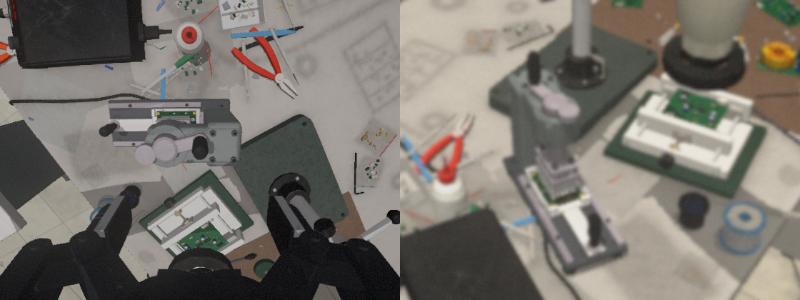

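The grip top is at about (200,154), matching −376°. The plate is down on the sink, the tray is home, and the bystanders are undisturbed.

```bash
python3 -c "
from rig import ctrl
print(ctrl.finish_job())"
```

```text
the job is handed in; nothing more can be done
None
```

The job is handed in with the tray home against its stop and the crank about 90° past first touch (touch judged from the rise in drag at the handle, good to roughly ±5°); the gripper is clear and the bystanders are undisturbed.

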